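Fetch the long key blank from the offcut bin and lock it on the tuning board

TASK

Take the long flat key blank, the one with two small holes, out of the teak bin, leaving the other bronze pieces in the bin, and lay it ridge side up and centred across the two rests of the palm-wood tuning board's cradle, between the pegs; do not drop it. Then slide the keeper all the way to its end stop so that its tongue covers the end of the key, and leave the half-tuned key, mallet, scraper and whetstone where they are.

Things in the scene. Friction and masses are not known exactly. Their poses are not given: they have to be found in the camera images.
- key: the key blank to fetch: flat bronze bar 130 (its x) x 30 (its y) x 12 mm high; vertical sides 9 mm high, then a 15 mm wide, 3 mm high flat ridge along the top with a small dark hole near each end; about 0.36 kg. Lies ridge up on the bin floor, roughly along the bin's x. Origin: centre of its underside; z up
- bin: open teak bin, level and fixed, inside 220 (x) x 344 (y) mm, walls 8 mm thick; its floor is 25 mm and its rim 72 mm above its origin, which is on the table under its centre. Pivot cheeks outside its y walls, no higher than the rim. Five bronze pieces lie side by side along y in any order, centres about 62 mm apart
- short_bar: bronze bar in the bin, like the key blank but only 65 x 24 x 12 mm and without holes; to stay in the bin. Origin: centre of its underside
- rod: round bronze rod 120 mm long (its x), diameter 18 mm, in the bin; to stay there. Origin: under its middle as it lies at the start, 9 mm off its axis
- square_bar: square bronze bar 90 (its x) x 18 x 18 mm in the bin; to stay there. Origin: centre of its underside
- collar: bronze ring, outer diameter 38, bore 22, 16 mm high, lying flat in the bin; to stay there. Origin: centre of its underside
- board: fixed palm-wood tuning board 260 (x) x 300 (y) x 18 mm thick, origin under its centre on the table, its axes along its edges. It carries the cradle and the keeper
- cradle (a point): centre of the cradle, level with the rests' tops, 38 mm above the table; axes as the board's. The key is to lie along this y, its underside's centre here. Two rests (bars 10 mm wide, 20 mm above the board) cross at y = -40 and +40 mm; on each, pegs of diameter 6 mm at x = -24 and +24 mm rise 11 mm over the rests. Between the rests it is open down to the board
- keeper (a joint): keeper slide on the board: 0 = fully open, 0.060 m = at its end stop; moves along the board's +y towards the cradle, about 1.5 N of friction; starts near open. Its steel block, 28 (x) x 30 (y) mm, reaches 59 mm above the table; its tongue, 20 mm wide, 54 to 59 mm above the table, reaches 45 mm from the post's axis towards the cradle, passing 4 mm over a key on the rests
- keeper_grip (a point): grip point of the keeper, 80 mm above the table on the axis of its upright wooden post (16 x 16 mm, 59 to 95 mm above the table); moves with the keeper; board axes. Seen from the cradle it stands at x = 0, y = -153 mm when fully open and y = -93 mm at the end stop
- tuned_key: half-tuned gender key, bronze, 190 (its x) x 42 x 10 mm, lying on the board on the side away from the robot; leave alone. Origin: centre of its underside
- mallet: hammer-shaped mallet with brass head, about 0.3 m long, lying on the table along its x; leave alone
- scraper: steel scraper with teak handle, 205 (its x) x 30 x 18 mm, on the table; leave alone. Origin: under the middle of its 110 mm handle; the blade points to its +x
- whetstone: round brown whetstone, diameter 90, 26 mm high, on the table; leave alone. Origin: centre of its underside
Not all that is in view belongs to the job. What is shaped like the collar but blue is not meant.

How it is judged:
By the outcome, as a careful person would: the job done as asked, in the order asked, and still so for the second after the job is handed in, with the robot touching nothing.
It also fails if it takes over 48 s, if anything falls off the work surface, if the arm or the gripper's body presses on something with over 40 N, if the wrist force passes 120 N, or if a joint passes its speed limit or range.

ROBOT

A 6-joint arm with a two-finger parallel gripper is mounted at the origin on the work surface. World frame = base frame: x ahead of the robot, y to its left, z up, the work surface at z = 0. Lengths are in m, angles in rad, forces in N, time in s.
With the tool pointing down it reaches from about 0.3 to 0.95 m from the base axis. Payload 3.1 kg.
Tool frame: the origin (TCP) lies between the finger pads; the fingertips stand 17 mm ahead of it and the grasp point (between the pads) lies 2 mm behind it; z points along the fingers, y is the line along which they close (so a half turn about z gives the same grasp; the last joint's range is limited). The gripper opens to 85 mm and grips with 20 to 120 N. Pads are 22 mm wide; open, the fingers measure 114 mm over their backs; the gripper's body (76 mm by 85 mm) begins 54 mm behind the grasp point. The pads swing forward as they close: fully open they stand 13 mm farther back than shut.
Start: joints at [-1.28, 0.308, 1.634, -0, 1.2, -0.07], TCP at [0.221, -0.585, 0.223] pointing down, gripper open.
Joint ranges: [-3.06, 3.06], [-0.79, 1.96], [0.05, 2.63], [-1.19, 4.34], [0.05, 2.64], [-2.94, 2.94]. Speed limits (rad/s): [2.79, 2.79, 3.14, 3.14, 3.14, 3.14].

INTERFACE

Orientations are given as [roll, pitch, yaw] about the fixed x, y, z axes, in that order (R = Rz(yaw) Ry(pitch) Rx(roll)).
In Python, from station import ctrl, eyes, ticket, monitor gives the robot as it stands. Calls block until the motion is done:
- ctrl.move_to(position, orientation): joint-space move of the TCP to a pose.
- ctrl.movel(position, vel=0.15, orientation=None, max_force=None): straight line of the TCP; orientation=None keeps the orientation; vel is the mean speed in m/s. With max_force (N) it stops when the force on the tool has changed by that much, and returns True; else False.
- ctrl.move_j(angles): joint-space move.
- ctrl.gripper_to(opening, newtons=None): finger opening in m; newtons is the grip in N (None keeps the last); returns when the fingers have stopped.
- ctrl.pause(seconds).
- ctrl.ik(position, orientation): joint angles nearest the present ones, or None.
- eyes.read_camera(name): name is "side" or "top"; returns the picture (420x560x3 uint8, red, green, blue); there is no depth.
- eyes.calibration(name): a dict with "vfov" (degrees; the focal length in pixels is half the picture's height over the tangent of half this angle, whatever the lens; pixels are square), "cx", "cy" (the principal point, pixels), "R" (3x3) and "t" (3): a world point X has camera coordinates R X + t. Camera axes: x right, y down, z forward; pixel columns grow to the right and rows downward; lengths in m; the calibration is good to about 2 mm. A picture is of the moment at which its call begins. calibration takes no time and is no camera call.
A pose or a line that the arm cannot do raises ctrl.Unreachable and nothing moves.
- ticket.job_done(): hands the job in; it is judged then, once.
Readings, each from a call of its own:
- monitor.read_time_s(): time.
- monitor.read_joint_pos(): joint angles.
- monitor.read_joint_vel(): joint speeds.
- monitor.read_joint_torque(): joint torques, N m.
- monitor.read_ee_pos(): TCP position.
- monitor.read_orientation(): TCP orientation.
- monitor.read_force(): force on the tool from outside, world axes, zero at the start.
- monitor.read_torque(): the same for the moment, N m.
- monitor.read_finger_gap(): finger opening in m.
- monitor.read_gripper_force(): force on a finger pad.
Only numpy, scipy, OpenCV 4.12 (cv2) and the standard library are available. Lean on these libraries where they do the work, as an engineer would, in place of code of your own. Each camera call takes 0.05 s, during which the arm holds its last target. There are 200 camera calls.

## Working session

There is one attempt and no reset: what is moved stays moved. The work goes in short steps, each a Python script; the robot and the scene stay as the last script left them, time stands still between calls to the robot, and variables do not carry over. Pictures are saved under pics/ and viewed, at most 14 in all, crops included, and the job is handed in when it is done.

```bash
ls; mkdir -p pics; python3 - <<'E'
from station import ctrl, eyes, ticket, monitor
import cv2
for n in("top","side"):
    im=eyes.read_camera(n); cv2.imwrite(f"pics/{n}0.png",im[:,:,::-1]); 
    c=eyes.calibration(n); print(n,c)
print(monitor.read_time_s(), monitor.read_orientation())
E
```

```text
pics
top {'vfov': 54.69452894123929, 'cx': 286.23127041997986, 'cy': 200.57898498403182, 'R': array([[ 0.02261185, -0.99974023, -0.00285924],
       [-0.99489917, -0.02222095, -0.09839652],
       [ 0.09830743,  0.00506958, -0.99514318]]), 't': array([-0.00786555,  0.60812867,  1.38915564])}
side {'vfov': 51.24343203538931, 'cx': 282.08941596222604, 'cy': 210.1461458432009, 'R': array([[-0.97444273, -0.22315247,  0.02577475],
       [-0.14004596,  0.513777  , -0.84641616],
       [ 0.17563738, -0.82839373, -0.53189787]]), 't': array([0.58404403, 0.141349  , 1.27389928])}
0.1 [-3.13949479e+00 -1.30915329e-04  3.60781302e-01]
```

View pics/top0.png

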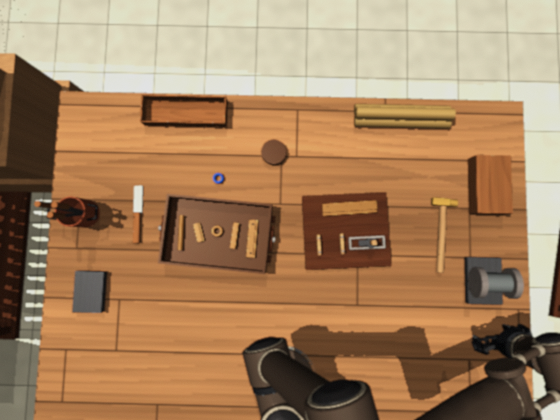

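View pics/side0.png

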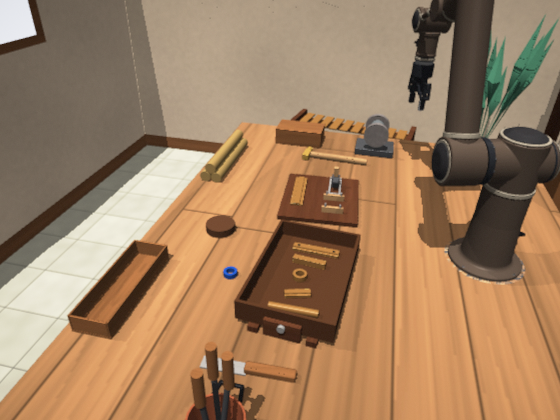

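The pictures show the bin at top (218,233) and the board at top (346,231). The keeper is at (367,243) and the rests at (319,244) and (342,244). There are two long candidates in the bin: (252,238), which is wide, and (181,232), which is thin and probably the rod. I'll check with an enlarged crop and segmentation.

```bash
cat > h.py <<'E'
from station import ctrl, eyes, ticket, monitor
import cv2, numpy as np
from scipy.optimize import least_squares
C={n:eyes.calibration(n) for n in("top","side")}
def avg(n,k=3): return np.mean([eyes.read_camera(n).astype(float) for _ in range(k)],0).astype(np.uint8)
def proj(n,X):
    c=C[n]; f=210/np.tan(np.radians(c["vfov"]/2)); p=np.atleast_2d(X)@c["R"].T+c["t"]
    return p[:,:2]/p[:,2:]*f+[c["cx"],c["cy"]]
def onz(n,uv,z):
    c=C[n]; f=210/np.tan(np.radians(c["vfov"]/2)); uv=np.atleast_2d(uv)
    d=np.c_[(uv-[c["cx"],c["cy"]])/f,np.ones(len(uv))]@c["R"]; o=-c["R"].T@c["t"]
    return o+d*((z-o[2])/d[:,2])[:,None]
def tri(a,b): # top px, side px
    return least_squares(lambda X:np.r_[proj("top",X)[0]-a,proj("side",X)[0]-b],[.5,0,.04]).x
def crop(im,x0,y0,x1,y1,s): return cv2.resize(im[y0:y1,x0:x1,::-1],None,fx=s,fy=s,interpolation=cv2.INTER_CUBIC)
E
python3 - <<'E'
from h import *
t=avg("top",2); s=avg("side",2); np.savez("im0",t=t,s=s)
a=crop(t,155,190,280,275,4); b=crop(t,298,188,394,272,4)
def pad(x,w,h): o=np.zeros((h,w,3),np.uint8); x=x[:h,:w]; o[:x.shape[0],:x.shape[1]]=x; return o
cv2.imwrite("pics/t1.png",cv2.vconcat([pad(crop(t,155,190,281,275,6),800,512)]))
cv2.imwrite("pics/b1.png",cv2.hconcat([pad(b,390,600),pad(crop(s,275,160,365,225,4.5),410,600)]))
cv2.imwrite("pics/s1.png",crop(s,238,218,365,342,4.8))
for n,im,r in(("top",t,(165,198,272,268)),("side",s,(245,228,355,322))):
    hsv=cv2.cvtColor(im,cv2.COLOR_RGB2HSV); m=np.zeros(im.shape[:2],np.uint8)
    x0,y0,x1,y1=r; m[y0:y1,x0:x1]=((hsv[...,2]>125))[y0:y1,x0:x1]
    k,l,st,ce=cv2.connectedComponentsWithStats(m)
    for i in range(1,k):
        if st[i,4]>15: print(n,st[i],ce[i].round(2))
E
```

```text
top [165 198   3  19  33] [165.52 204.94]
top [199 198  73   6 266] [245.08 199.75]
top [ 172  200   71   66 3251] [204.31 233.53]
top [245 218  14  41 407] [250.93 237.71]
top [165 263  45   5 134] [181.06 265.69]
side [245 228  32  54 877] [255.09 245.91]
side [327 228  28   6  88] [344.47 229.47]
side [292 242  48  15 353] [315.77 248.84]
side [292 253  35  12 179] [309.11 258.75]
side [292 268  16  11  99] [299.25 272.67]
side [341 272  14  50 377] [349.78 303.73]
side [284 288  27   9 209] [297.14 291.61]
side [267 301  52  15 343] [292.8  307.83]
```

View pics/t1.png

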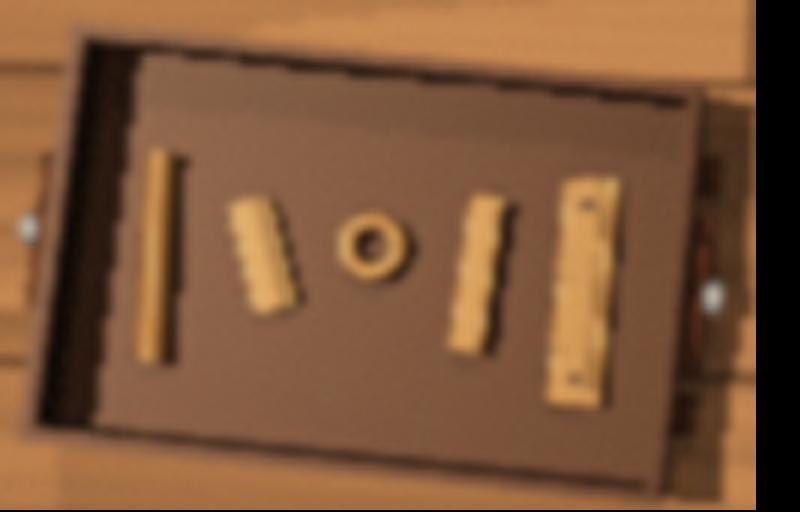

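View pics/b1.png

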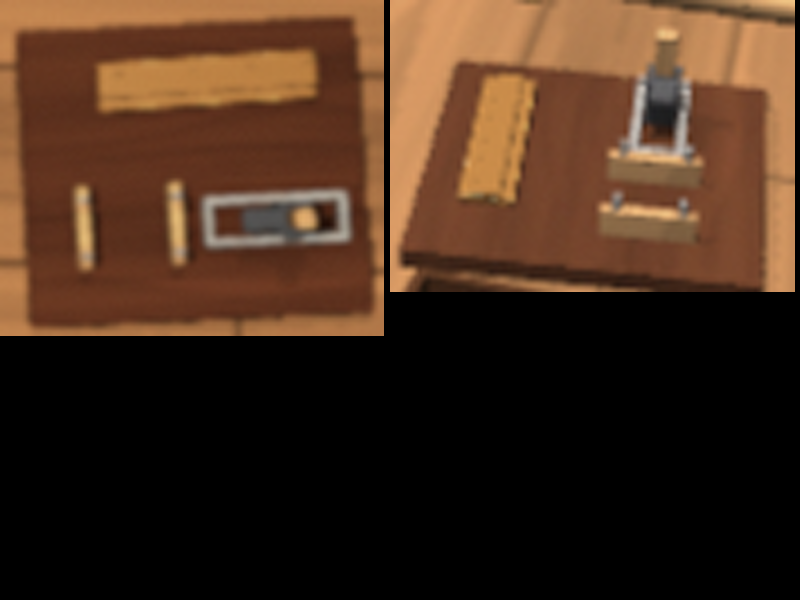

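View pics/s1.png

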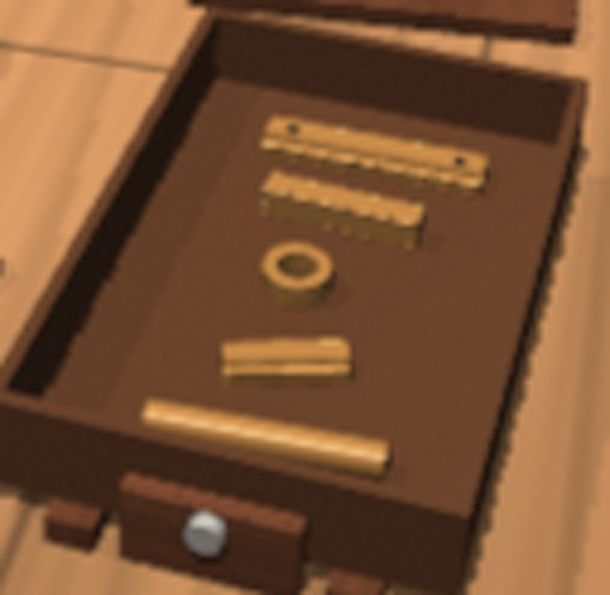

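Two long candidates: a wide bar at top (251.5,238) and a round thin bar at top (180.5,232). The wide bar shows two dark holes, top (252.6,223.6) and (250.4,252.6), side (298.6,244.5) and (333.2,250.9), with a flat ridge, so it is the key. The other is the rod: round, with no holes. The enlarged crops confirm this. Next I'll compute the poses.

```bash
python3 - <<'E'
from h import *
d=np.load("im0.npz"); t,s=d["t"],d["s"]
# key holes by two views
A=tri((252.58,223.58),(298.65,244.48)); B=tri((250.42,252.58),(333.23,250.94))
print("holes",A.round(4),B.round(4),"mid",((A+B)/2).round(4),"dist",np.linalg.norm(A-B).round(4))
def comps(im,r,thr,mn):
    x0,y0,x1,y1=r; g=cv2.resize(im[y0:y1,x0:x1],None,fx=8,fy=8,interpolation=cv2.INTER_CUBIC); v=g[...,:].max(2)
    k,l,st,ce=cv2.connectedComponentsWithStats((v>thr).astype(np.uint8)); out=[]
    for i in range(1,k):
        if st[i,4]>mn*64:
            p=np.argwhere(l==i)[:,::-1].astype(np.float32); rc=cv2.minAreaRect(p)
            f=lambda q:(np.asarray(q)+.5)/8-.5+[x0,y0]
            out.append((st[i,4]/64,f(ce[i]),f(rc[0]),f(cv2.boxPoints(rc))))
    return out
for a,c,rc,bx in comps(t,(241,212,264,264),145,100):
    W=onz("top",bx,.036); e=np.diff(W,axis=0); L=np.linalg.norm(e,axis=1); j=L.argmax()
    print("key top",a,c.round(2),onz("top",[c,rc],.036).round(4).tolist(),L.round(4),np.degrees(np.arctan2(e[j,1],e[j,0])).round(2))
rs=[]
for thr in(120,140,160):
  for a,c,rc,bx in comps(t,(312,225,350,260),thr,15): 
    W=onz("top",bx,.038);L=np.linalg.norm(np.diff(W,axis=0),axis=1)
    print("rest top",thr,a,c.round(2),rc.round(2),onz("top",[c,rc],.038)[:,:2].round(4).tolist(),L.round(4))
# peg tops seen from the side, pixel -> z=.049
P=np.array([(616,201),(684,206),(628,145),(686,148)],float); P=(P-[390,0]+.5)/4.5-.5+[275,160]
W=onz("side",P,.047); print("pegs",W.round(4).tolist(),W.mean(0))
cr=(np.array([(18,33),(354,18),(373,312),(30,325)])+.5)/4-.5+[298,188]
K=onz("top",cr,.018); print("board corners",K.round(4).tolist(),K.mean(0)); 
for i,j in((1,0),(2,3)): v=K[j]-K[i]; print("yaw",np.degrees(np.arctan2(-v[0],v[1])))
for i,j in((3,0),(2,1)): v=K[j]-K[i]; print("yaw",np.degrees(np.arctan2(v[1],v[0])))
pt=(np.array([305,218])+.5)/4-.5+[298,188]; ps=(np.array([667-390,31])+.5)/4.5-.5+[275,160]
print("post top",tri(pt,ps).round(4), onz("top",pt,.095))
E
```

```text
holes [0.5246 0.1202 0.0377] [0.4251 0.1246 0.0375] mid [0.4749 0.1224 0.0376] dist 0.0997
key top 350.515625 [251.22 237.9 ] [[0.4755, 0.1236, 0.036], [0.4753, 0.1235, 0.036]] [0.1326 0.0342 0.1325] -2.99
rest top 120 90.140625 [341.63 243.08] [341.69 243.2 ] [[0.4648, -0.188], [0.4644, -0.1882]] [0.0161 0.0745 0.016 ]
rest top 120 91.15625 [318.38 244.48] [318.45 244.43] [[0.4582, -0.1081], [0.4584, -0.1084]] [0.0156 0.0754 0.0155]
rest top 140 72.890625 [341.69 243.11] [341.79 243.25] [[0.4647, -0.1882], [0.4642, -0.1885]] [0.0138 0.0716 0.0137]
rest top 140 73.65625 [318.43 244.44] [318.51 244.44] [[0.4584, -0.1083], [0.4584, -0.1086]] [0.0134 0.0721 0.0133]
rest top 160 56.515625 [341.71 243.06] [341.73 243.19] [[0.4649, -0.1883], [0.4644, -0.1883]] [0.0115 0.0693 0.0115]
rest top 160 57.421875 [318.48 244.34] [318.57 244.43] [[0.4587, -0.1085], [0.4584, -0.1088]] [0.0115 0.0694 0.0114]
pegs [[0.4821, -0.1033, 0.047], [0.4337, -0.1094, 0.047], [0.4849, -0.1867, 0.047], [0.4418, -0.1939, 0.047]] [ 0.46063429 -0.14832352  0.047     ]
board corners [[0.6273, -0.0498, 0.018], [0.6472, -0.3459, 0.018], [0.3909, -0.362, 0.018], [0.373, -0.065, 0.018]] [ 0.50956655 -0.20568867  0.018     ]
yaw 3.848973195116489
yaw 3.4521886589755577
yaw 3.4142929564784037
yaw 3.583081860294581
post top [ 0.4712 -0.2863  0.0968] [[ 0.47050389 -0.28668217  0.095     ]]
```

Key: (0.475, 0.123), yaw −2.7°, top at 37 mm. Cradle: (0.4615, −0.148), board yaw about 3.8°. Now the grasp.

```bash
python3 - <<'E'
from h import *
r=np.radians; yk=r(-2.7)
for p,y in(((.475,.123,.2),-2.7),((.4615,-.148,.2),93.8),((.4615,-.148,.2),-86.2),((.475,.123,.2),177.3)):
    q=ctrl.ik(p,[np.pi,0,r(y)]); print(y,None if q is None else np.round(q,2))
ctrl.gripper_to(.048)
ctrl.move_to([.475,.123,.16],[np.pi,0,yk])
print(monitor.read_time_s())
ctrl.movel([.475,.123,.065],.12)
hit=ctrl.movel([.475,.123,.028],.03,max_force=4)
print(hit,monitor.read_ee_pos(),monitor.read_force(),monitor.read_finger_gap(),monitor.read_time_s())
E
```

```text
-2.7 [ 0.16  0.07  1.96 -0.    1.11  1.78]
93.8 [-0.4   0.06  1.98  0.    1.1  -0.47]
-86.2 [-0.4   0.06  1.98 -0.    1.1   2.68]
177.3 [ 0.16  0.07  1.96  0.    1.11 -1.36]
3.425
False [0.47526007 0.1230329  0.02823002] [-0.1732174   0.39662852 -0.46575921] 0.0482341850876685 5.75
```

```bash
python3 - <<'E'
from h import *
t=avg("top",1);s=avg("side",1)
a=crop(s,270,180,370,300,5); cv2.imwrite("pics/s2.png",a)
print(monitor.read_force(),monitor.read_orientation())
E
```

```text
[-0.03808392  0.16047022 -0.6898021 ] [-3.14146196e+00 -5.03653669e-04 -4.71534528e-02]
```

View pics/s2.png

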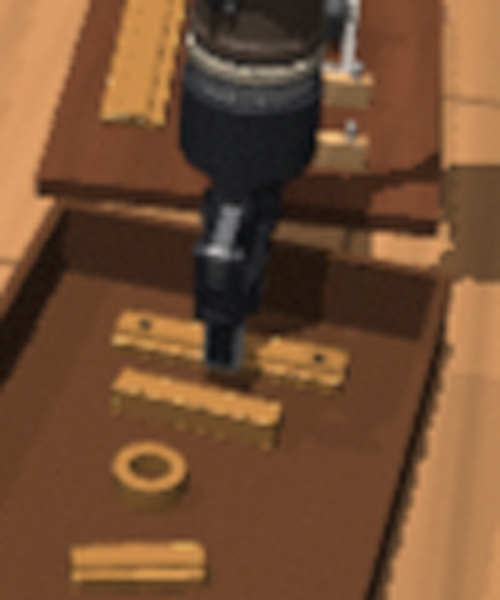

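```bash
python3 - <<'E'
from h import *
for z in(.011,.02,.025,.03,.035,.04): print(z,onz("side",((222.5/5-.5+270,370.5/5-.5+180)),z)[0].round(4), proj("side",[.475,.1545,z]).round(1))
E
```

```text
0.011 [0.4791 0.1162 0.011 ] [[313.2 262. ]]
0.02 [0.4778 0.1278 0.02  ] [[313.4 259.5]]
0.025 [0.477  0.1343 0.025 ] [[313.5 258.1]]
0.03 [0.4763 0.1408 0.03  ] [[313.7 256.6]]
0.035 [0.4756 0.1472 0.035 ] [[313.8 255.2]]
0.04 [0.4748 0.1537 0.04  ] [[313.9 253.8]]
```

```bash
python3 - <<'E'
from h import *
for z in(.024,.020,.016,.012):
    hit=ctrl.movel([.475,.123,z],.02,max_force=4)
    print(hit,monitor.read_ee_pos().round(4),monitor.read_force().round(2),monitor.read_joint_torque().round(1),monitor.read_time_s())
    if hit: break
E
```

```text
False [0.4748 0.123  0.0238] [-0.45 -0.01 -0.52] [ -0.  -34.4 -18.7  -0.    0.   -0. ] 6.2
False [0.4748 0.123  0.0198] [ 1.02 -0.49  0.36] [ -0.  -34.5 -18.5  -0.    0.    0. ] 6.55
False [0.4754 0.123  0.0161] [ 0.33 -0.36  0.86] [  0.1 -34.  -17.7   0.1   0.1   0. ] 6.9
True [0.4754 0.1229 0.0158] [-1.68  0.17  7.65] [ -0.3 -31.4 -17.3   0.1  -0.6  -0.1] 7.1083
```

```bash
python3 - <<'E'
from h import *
print(monitor.read_force().round(2),monitor.read_torque().round(3),monitor.read_finger_gap(),monitor.read_joint_pos().round(3))
ctrl.movel([.475,.123,.021],.03)
print(monitor.read_force().round(2),monitor.read_torque().round(3))
t=avg("top",1);s=avg("side",1)
o=np.zeros((600,800,3),np.uint8); o[:,:400]=crop(s,285,205,365,325,5)[:600,:400]; o[:425,400:]=crop(t,205,195,285,280,5)
cv2.imwrite("pics/s3.png",o)
E
```

```text
[-1.68  0.17  7.65] [-0.301  0.219 -0.069] 0.04787700527656721 [ 1.650e-01  3.680e-01  2.062e+00 -1.000e-03  7.140e-01  1.784e+00]
[-0.51  0.1   0.61] [-0.001 -0.019  0.006]
```

View pics/s3.png

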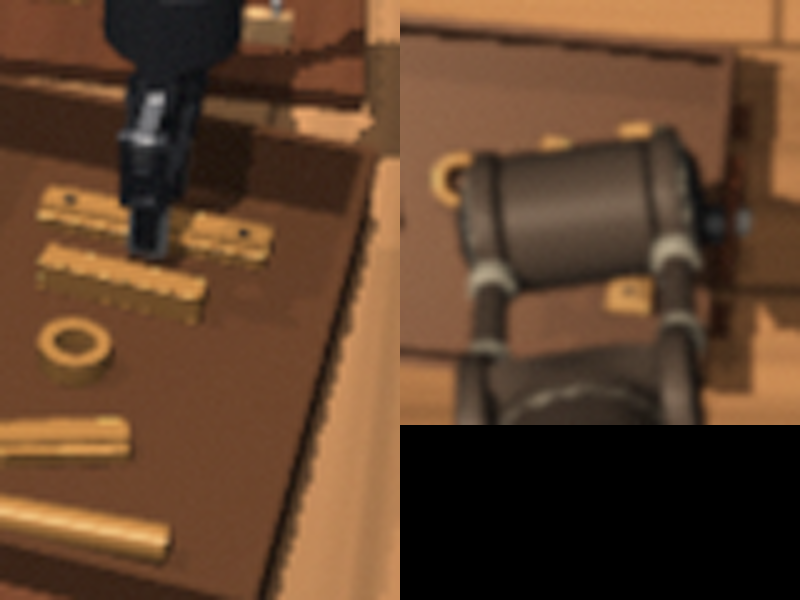

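The near finger stands between key and square bar at side (314,255), just above the floor. The fingertip touched the floor at reported TCP z = 0.0158, so the tips sit higher than the nominal figure. I'm 5 mm above that contact, so I'll close, lift and look.

```bash
python3 - <<'E'
from h import *
ctrl.gripper_to(.02,50)
print("grip",monitor.read_finger_gap(),monitor.read_gripper_force(),monitor.read_force().round(2),monitor.read_ee_pos().round(4))
ctrl.movel([.475,.123,.05],.06)
print("lift",monitor.read_finger_gap(),monitor.read_gripper_force(),monitor.read_force().round(2),monitor.read_torque().round(3))
ctrl.movel([.475,.123,.19],.15)
print(monitor.read_finger_gap(),monitor.read_force().round(2),monitor.read_time_s(),monitor.read_ee_pos().round(4))
t=avg("top",1);s=avg("side",1);np.savez("im1",t=t,s=s)
o=np.zeros((600,800,3),np.uint8); o[:,:400]=crop(s,270,150,370,300,4); o[:425,400:]=crop(t,205,190,285,275,5)
cv2.imwrite("pics/s4.png",o)
E
```

```text
grip 0.027783489031849205 49.164660573005676 [-1.12  0.61  3.37] [0.4749 0.1231 0.0211]
lift 0.027966888209131888 49.541648626327515 [-0.27  0.3  -2.95] [ 0.049 -0.041 -0.005]
0.027611953493869724 [-1.17  0.12 -4.73] 9.5917 [0.4739 0.1228 0.1888]
```

View pics/s4.png

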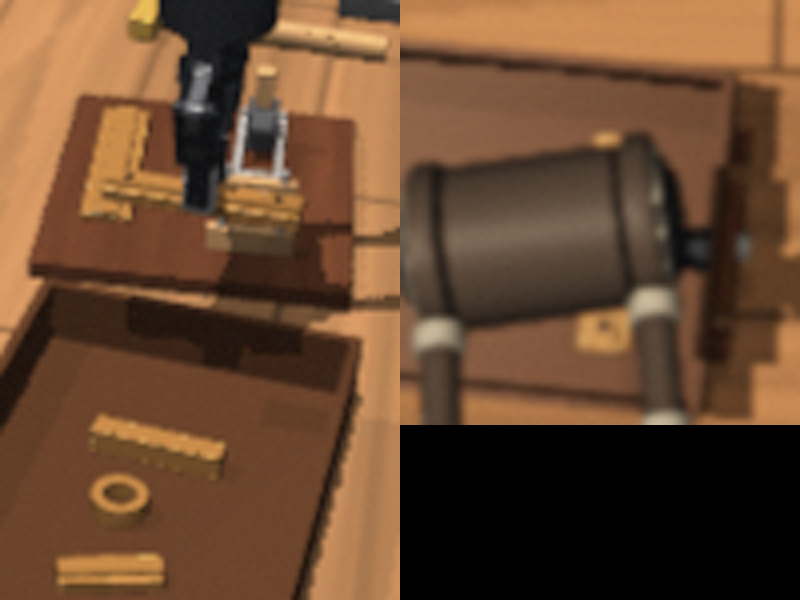

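```bash
python3 - <<'E'
from h import *
H=tri((246.0,254.0),(340.4,198.4)); print(H, proj("top",H),proj("side",H))
y=np.radians(-2.7); a=np.array([np.cos(y),np.sin(y),0])
for hz in (H[2],):
  c=np.array([.4739,.1228,hz])
  for e in(-.065,-.05,.05,.065): print(e,(c+e*a).round(4),(4*(proj("side",c+e*a)+.5-[270,150])-.5).round(1))
s=np.load("im1.npz")["s"]; cv2.imwrite("pics/s5.png",crop(s,288,185,350,215,12))
E
```

```text
[0.42343856 0.12238499 0.207417  ] [[246.04514309 254.84727077]] [[339.6722506  198.34380281]]
-0.065 [0.409  0.1259 0.2074] [[301.9 200.6]]
-0.05 [0.424  0.1252 0.2074] [[278.9 196.9]]
0.05 [0.5238 0.1204 0.2074] [[128.7 172.8]]
0.065 [0.5388 0.1197 0.2074] [[106.7 169.3]]
```

View pics/s5.png

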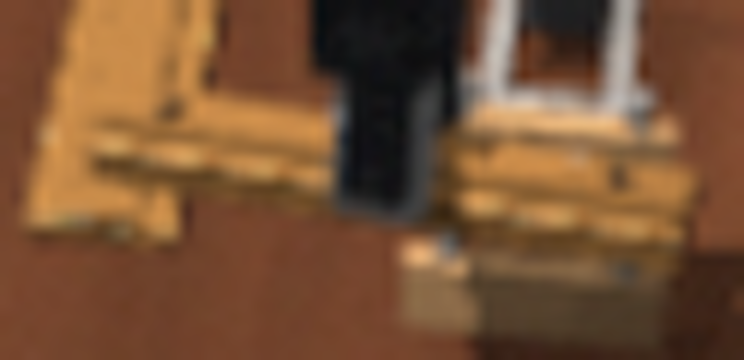

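The key is held level and centred: its holes at side (339.2,199.1) and (301.7,193.2) match the projection of a level key. The underside is 4 mm above the reported TCP, so placing it on the rests should mean TCP z ≈ 0.034.

```bash
python3 - <<'E'
from h import *
o=[np.pi,0,np.radians(93.8)]
ctrl.move_to([.4615,-.148,.16],o)
ctrl.movel([.4615,-.148,.055],.12); print(monitor.read_time_s(),monitor.read_ee_pos().round(4),monitor.read_force().round(2))
s=avg("side",1); t=avg("top",1)
hit=ctrl.movel([.4615,-.148,.030],.02,max_force=4)
print(hit,monitor.read_ee_pos().round(4),monitor.read_force().round(2),monitor.read_torque().round(3),monitor.read_finger_gap(),monitor.read_time_s())
s2=avg("side",1)
q=np.zeros((600,800,3),np.uint8); q[:,:400]=crop(s,305,150,355,225,8); q[:,400:]=crop(s2,305,150,355,225,8)
cv2.imwrite("pics/s6.png",q)
E
```

```text
12.6583 [ 0.4624 -0.1483  0.0557] [ 0.1  -0.17 -3.54]
True [ 0.4613 -0.1479  0.0341] [0.2  0.35 5.24] [-0.032  0.001  0.054] 0.028138432865123544 13.7167
```

View pics/s6.png

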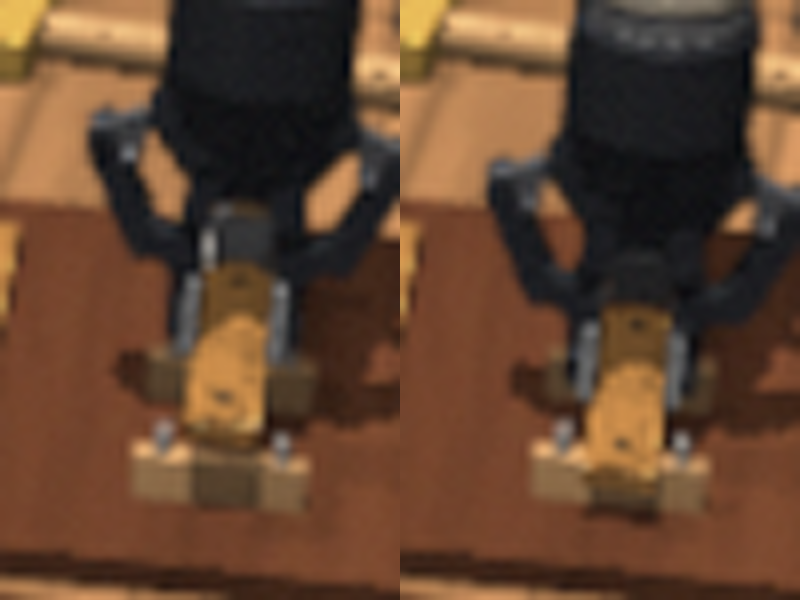

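The key touched the rests at the predicted height. It is centred between the pegs: pegs at crop x 563 and 682, hole at 622. Releasing, then going above the keeper and checking again.

```bash
python3 - <<'E'
from h import *
o=[np.pi,0,np.radians(93.8)]
ctrl.gripper_to(.05)
ctrl.movel([.4615,-.148,.13],.1); print(monitor.read_force().round(2),monitor.read_time_s())
ctrl.movel([.4708,-.2865,.13],.15)
s=avg("side",1); t=avg("top",1); np.savez("im2",s=s,t=t)
q=np.zeros((600,800,3),np.uint8); q[:,:400]=crop(s,305,150,355,225,8); q[:600,400:]=crop(t,300,210,350,285,8)
cv2.imwrite("pics/s7.png",q); print(monitor.read_time_s())
E
```

```text
[-1.2  -0.26 -0.15] 15.2333
16.4083
```

View pics/s7.png

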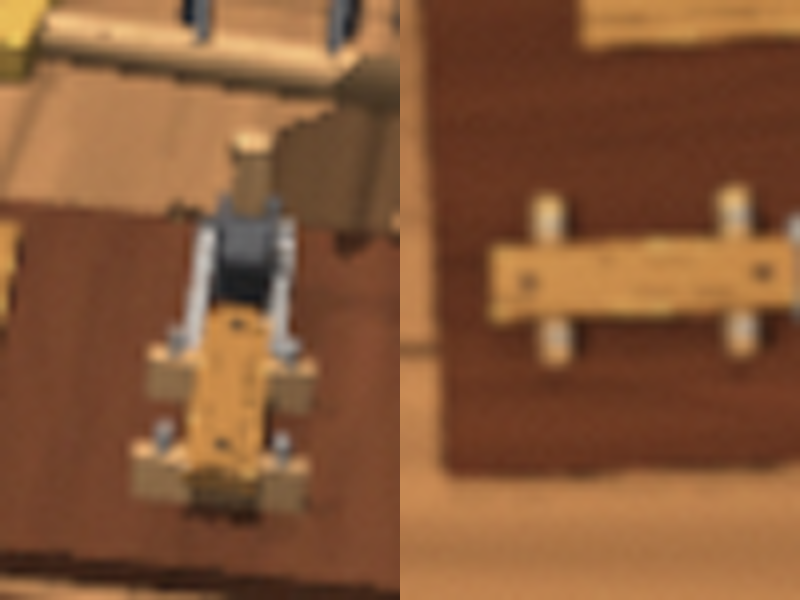

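The key is lying well: top holes (530,282) and (763,272) in the crop, rests centred at 553 and 737. Next is the keeper post.

```bash
python3 - <<'E'
from h import *
print(onz("side",(336.06,167.3),.095))
p=np.array([.4708,-.2865,.063])
hit=ctrl.movel(p,.06,max_force=6); print(hit,monitor.read_ee_pos().round(4),monitor.read_force().round(2))
if not hit:
    ctrl.gripper_to(.005,25); print(monitor.read_finger_gap(),monitor.read_gripper_force(),monitor.read_force().round(2),monitor.read_torque().round(3))
    a=np.radians(3.8); g=p+.056*np.array([-np.sin(a),np.cos(a),0])
    hit=ctrl.movel(g,.03,max_force=9); e=monitor.read_ee_pos()
    print(hit,e.round(4),np.linalg.norm((e-p)[:2]),monitor.read_force().round(2),monitor.read_time_s(),monitor.read_finger_gap())
E
```

```text
[[ 0.47186727 -0.28349107  0.095     ]]
False [ 0.4712 -0.2868  0.0635] [-0.48 -0.16  0.56]
0.015154027932958627 26.78796350955963 [0.72 1.   1.8 ] [ 0.087 -0.161  0.03 ]
True [ 0.4682 -0.2415  0.0635] 0.04505182876835943 [-0.08 -1.17  1.11] 19.4667 0.015703794441241935
```

```bash
python3 - <<'E'
from h import *
a=np.radians(3.8); u=np.array([-np.sin(a),np.cos(a),0]); p=np.array([.4708,-.2865,.063])
hit=ctrl.movel(p+.056*u,.03,max_force=15); e=monitor.read_ee_pos()
print(hit,e.round(4),monitor.read_force().round(2))
ctrl.gripper_to(.05); print(monitor.read_ee_pos().round(4))
e=monitor.read_ee_pos(); ctrl.movel([e[0],e[1],.16],.1)
ctrl.movel([.42,-.42,.22],.25)
ctrl.pause(.3)
s=avg("side",1); t=avg("top",1); np.savez("im3",s=s,t=t)
q=np.zeros((600,800,3),np.uint8); q[:,:400]=crop(s,305,150,355,225,8); q[:,400:]=crop(t,305,205,385,325,5)
cv2.imwrite("pics/s8.png",q); print(monitor.read_time_s(),monitor.read_force().round(2))
E
```

```text
True [ 0.4682 -0.2416  0.0635] [-0.47 -2.5   0.1 ]
[ 0.4686 -0.2418  0.0635]
22.6083 [ 0.12 -0.12 -0.09]
```

View pics/s8.png

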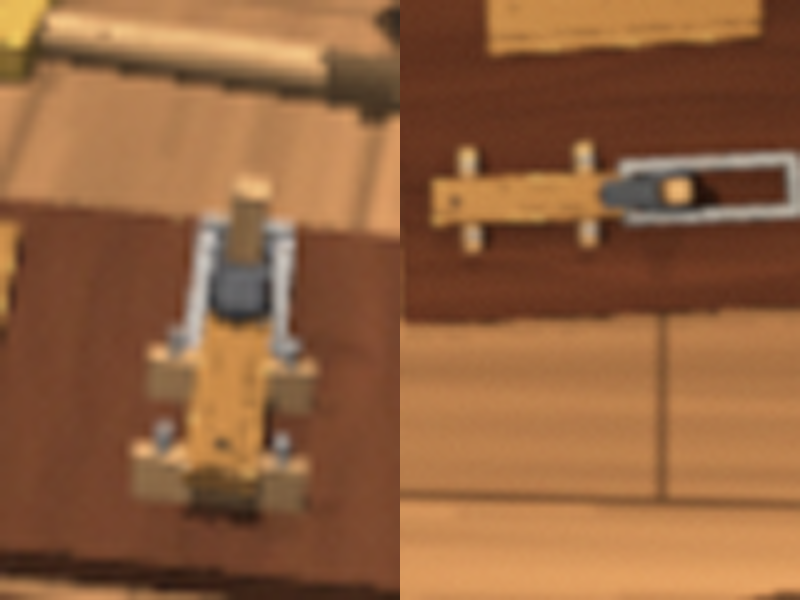

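The tongue covers the key's end at top crop (615,193). The block stopped hard twice at the same place, which is the expected end-stop position, and the key has not moved. The robot is clear, so I'll hand in.

```bash
python3 -c "
from station import ticket
print(ticket.job_done())"
```

```text
the job is handed in; nothing more can be done
None
```

The job is handed in: the key lies ridge side up and centred on the cradle between the pegs, the keeper is at its end stop with its tongue over the key's end, and I touched nothing else.

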